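# Clamp a bearing block with the bolt-action plunger

## Task

An aluminium bearing block lies loose in the nest of the clamping fixture: clamp it with the fixture's bolt-action plunger. Push the ball handle forward along the straight part of its L-shaped slot as far as it goes, so that the plunger presses the block against the end stop, then push the handle over sideways into the cross part of the slot, down to its end, so that the plunger stays locked. Let the plunger move the block: do not touch or lift the block itself, and leave the other parts on the bench where they are.

Things in the scene. Friction and masses are not known exactly. Their poses are not given: they have to be found in the camera images.
- fixture: Clamping fixture, fixed: aluminium plate 170 (x) x 330 (y) x 15 mm, y from -160 to +170 mm; origin on the bench. z up; plunger pushes along its +y (to the robot's left, turned up to 0.6 rad). Steel barrel 40 mm across along y, axis at x 0, 63 mm above the bench, y -119 to -5 mm. Nest for the block in front of it, y +30 to +115 mm, between low rails 43 mm apart, tops 27 mm above the bench.
- slot_corner (a point): Corner of the 13 mm wide L-shaped slot in the barrel: point on the barrel's top (83 mm above the bench) at the middle of the cross part's width, fixture x 0, y -42 mm. From here the straight part runs back along the top to y -82 mm (slot centre line); the cross part goes round the barrel over its +x side, square to the straight part. Axes as the fixture's.
- knob (a point): Centre of the black ball (28 mm across) on the plunger's handle, a 10 mm steel rod that passes radially through the slot; ball centre 75 mm from the barrel's axis. Upright at the start: ball centre 138 mm above the bench, at fixture x 0, y = -82 mm + plunger value. Locked it lies over to fixture +x: ball centre 72 mm beside the axis and 82 mm above the bench.
- plunger (a joint): Travel of plunger and handle along fixture +y, in m: 0 = fully back, 0.042 = hard end. The handle can enter the cross part only above 0.0385. It drags with about 6 N and stays where left; the sprung nose adds up to 6 N near the end (block on the stop): about 13 N at the ball pushes it home. Once the handle is in the cross part the slot holds it above about 0.038.
- handle (a joint): Turn of the handle about the barrel's axis, in rad: 0 = upright, grows as it swings over towards fixture +x, 1.31 = end of the cross part. In the straight part the slot lets it turn only some 0.1 rad. About 1 to 2 N at the ball turns it; it stays where it is left.
- block: Bearing block to be clamped, aluminium with a ball bearing in its bore, 40 (x) x 60 (y) x 60 mm, about 0.3 kg, loose in the nest on the fixture's plate, its axes along the fixture's; origin at the centre of its underside, 15 mm above the bench. Against the stop its origin is at fixture y +85 mm; at the start it is 8 to 19 mm short of that.
- stop: End stop of the nest, dark steel block fixed on the fixture, 66 x 30 mm, top 83 mm above the bench; origin at the foot of the face that the block is pressed against (fixture y +115 mm), on the plate.
- spare_block: Bystander: second bearing block of the same kind, 40 x 60 x 60 mm, on the bench beside the fixture; origin under its centre.
- bearing: Bystander: loose ball bearing ring, 32 mm across, 10 mm high, on the fixture's plate; origin under its centre.
- coupling: Bystander: shaft coupling, upright aluminium cylinder 25 mm across, 30 mm high, on the fixture's plate; origin under its centre.
- motor: Bystander: small stepper motor standing on its end, 42 x 42 x 48 mm, shaft up to 70 mm; origin under its centre.
- guide_rail: Bystander: short linear guide, rail 12 x 150 (y) mm with a carriage, 18 mm high; origin under its centre.
- screwdriver: Bystander: screwdriver lying on the bench along its x; origin under its middle.
- oiler: Bystander: plastic oil bottle, 48 mm across, 110 mm high; origin under its centre.
- screw_tray: Bystander: grey open tray with screws and washers, 110 x 150 x 35 mm; origin under its centre.
Things that resemble listed ones, but are neither listed nor needed, are in the scene too. What is shaped like the block but green or orange is not meant.

How it is judged:
By the outcome, as a careful person would: the job done as asked, in the order asked, and still so for the second after the job is handed in, with the robot touching nothing.
It also fails if it takes over 48 s, if anything falls off the work surface, if the arm or the gripper's body presses on something with over 40 N, if the wrist force passes 120 N, or if a joint passes its speed limit or range.

## Robot

A 6-joint arm with a two-finger parallel gripper is mounted at the origin on the work surface. World frame = base frame: x ahead of the robot, y to its left, z up, the work surface at z = 0. Lengths are in mm, angles in rad, forces in N, time in s.
With the tool pointing down it reaches from about 300 to 775 mm from the base axis. Payload 14.6 kg.
Tool frame: the origin (TCP) lies on the centre line of the jaws, within the pads' length; the fingertips stand 19 mm ahead of it and the grasp point (between the pads) is the TCP (bot.tip_reach is the distance from the TCP to the fingertips, in mm); y points along the fingers, x is the direction in which the jaws open and shut, and the axes are right-handed (so a half turn about y gives the same grasp; the last joint's range is limited). The gripper opens to 85 mm and grips with 20 to 120 N. Pads are 22 mm wide; open, the fingers measure 114 mm over their backs; the gripper's body (76 mm by 85 mm) begins 54 mm behind the grasp point. The pads swing forward as they close: fully open they stand 13 mm farther back than shut.
Start: joints at [1.076, 0.3, 1.521, -0, 1.321, -0.067], TCP at [228.175, 500.426, 250.281] pointing down, gripper open.
Joint ranges: [-3.03, 3.03], [-0.79, 2.21], [0.23, 2.52], [-1.04, 4.18], [0, 3.07], [-2.55, 2.55]. Speed limits (rad/s): [2.22, 2.22, 2.57, 3.14, 3.14, 3.14].

## Interface

Orientations are given as a unit quaternion [w, x, y, z].
In Python, from rig import bot gives the robot as it stands. Calls block until the motion is done:
- bot.move_to(position, orientation): joint-space move of the TCP to a pose.
- bot.servo_line(position, attitude=None, speed=150, until_force=None): straight line of the TCP; attitude=None keeps the orientation; speed is the mean speed in mm/s. With until_force (N) it stops when the force on the tool has changed by that much, and returns True; else False.
- bot.move_joints(angles): joint-space move.
- bot.move_gripper(opening, grip_force=None): finger opening in mm; grip_force is the grip in N (None keeps the last); returns when the fingers have stopped.
- bot.dwell(seconds).
- bot.ik(position, orientation): joint angles nearest the present ones, or None.
- bot.read_state(): the state.
- bot.read_camera(name): name is "side" or "top" or "wrist"; returns a dict with "image" (480x640x3 uint8, blue, green, red), "depth" (480x640 float32, mm along the optical axis (not along the pixel's ray), 0 where there is no reading), "fovy" (degrees; the focal length in pixels is half the picture's height over the tangent of half this angle, whatever the lens; pixels are square), "cx", "cy" (the principal point, pixels), "eye" and "attitude" of the camera in the world; the wrist camera has in their place "mount" (4x4, takes a point from camera to tool coordinates, whose origin is the TCP and whose axes are the tool frame's). Camera axes: x right, y down, z forward; pixel columns grow to the right and rows downward; lengths in mm; the calibration is good to about 2 mm. The wrist camera is an equidistant fisheye: a pixel r from the principal point sees the ray r / f radians off the axis. A picture is of the moment at which its call begins: read the wrist's pose just before it.
A pose or a line that the arm cannot do raises bot.MotionError and nothing moves.
- bot.finish_job(): hands the job in, once; it reports no verdict.
The state is a dict: "clock": time; "joint_positions": joint angles; "qvel": joint speeds; "effort": joint torques, N m; "ee_pos": TCP position; "tool_rot": TCP orientation; "ft_force": force on the tool from outside, world axes, zero at the start; "moment": the same for the moment, N m; "grip_width": finger opening in mm.
Only numpy, scipy, OpenCV 4.12 (cv2) and the standard library are available. Lean on these libraries where they do the work, as an engineer would, in place of code of your own. Each camera call takes 0.05 s, during which the arm holds its last target. There are 200 camera calls.

## Working session

There is one attempt and no reset: what is moved stays moved. The work goes in short steps, each a Python script; the robot and the scene stay as the last script left them, time stands still between calls to the robot, and variables do not carry over. Pictures are saved under pics/ and viewed, about 8 in all and at most 12, crops included, and the job is handed in when it is done.

```bash
mkdir -p pics
cat > h.py <<'E'
import numpy as np, cv2
from rig import bot
from scipy.spatial.transform import Rotation as R
def rot(a):
    a=np.array(a,float)
    return a if a.shape==(3,3) else R.from_quat([a[1],a[2],a[3],a[0]]).as_matrix()
def cloud(c):
    h,w=c["depth"].shape; f=h/2/np.tan(np.radians(c["fovy"])/2)
    u,v=np.meshgrid(np.arange(w),np.arange(h)); d=c["depth"]
    p=np.stack([(u-c["cx"])/f*d,(v-c["cy"])/f*d,d],-1)
    return p@rot(c["attitude"]).T+np.array(c["eye"])
E
python3 - <<'E'
from h import *
for n in("top","side"):
    c=bot.read_camera(n); cv2.imwrite(f"pics/{n}0.png",c["image"]); print(n,c["eye"],c["attitude"],c["fovy"],c["cx"],c["cy"],(c["depth"]>0).mean())
    np.savez(f"{n}0.npz",P=cloud(c),im=c["image"])
print(bot.read_state())
E
```

```text
top [ 287.93928582   44.22202719 1382.21787537] [-0.05996752  0.70405753 -0.70373455  0.07392273] 47.41174810998319 319.7221710537954 235.89113141221165 0.996044921875
side [309.55462862 910.59559161 647.60832066] [ 0.06737781 -0.11379271  0.86124691 -0.49067833] 51.955146408277876 324.3617144777857 237.3371340881785 0.9959212239583334
{'clock': 0.1, 'joint_positions': array([ 1.07638222e+00,  3.00397408e-01,  1.52156201e+00, -1.35947528e-05,
        1.32070199e+00, -6.65757521e-02]), 'qvel': array([ 0.00076657, -0.00083012, -0.00038994,  0.00188345,  0.00111844,
        0.00127556]), 'effort': array([-5.09526017e-04, -5.44382536e+01, -3.62368047e+01, -8.57390182e-05,
        3.06972710e-03,  3.38611972e-05]), 'ee_pos': array([228.09259191, 500.24618354, 249.76979405]), 'tool_rot': array([-0.5945613 ,  0.59493502,  0.38213001, -0.38278694]), 'ft_force': array([-0.0913171 , -0.04619056, -0.04872973]), 'moment': array([-0.01642112,  0.01205759, -0.01940578]), 'grip_width': 85.48345931404491}
```

View pics/top0.png

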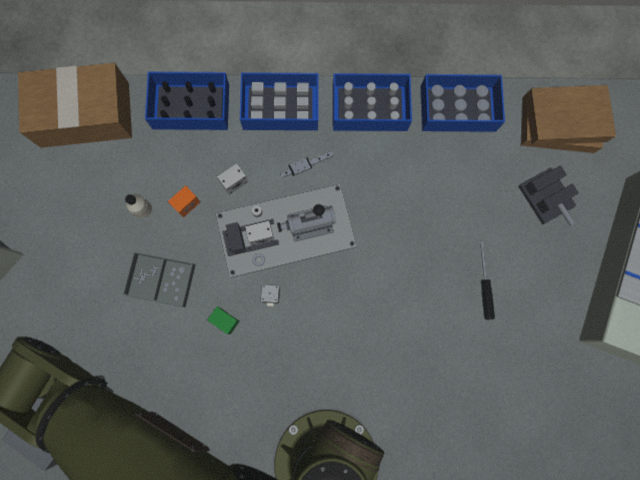

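View pics/side0.png

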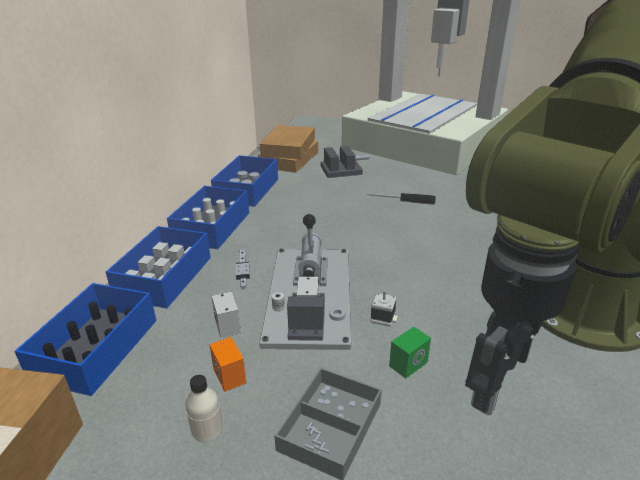

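The top view shows the fixture around (286,232): stop at (234,238), block at (258,232), barrel at (311,219) and knob at (319,210). The side view has the knob at (309,220).

Things that could be mistaken for the knob are the oiler cap (131,200), the black pins in the bin (188,100) and the dark bracket (548,195). For the block they are the spare block (232,177), the orange block (184,201) and the green block (222,320). I take the ball on the barrel handle. Next I measure the plate and the ball.

Run:
```python
from h import *
from scipy.optimize import least_squares
D=np.load("top0.npz");P=D["P"];im=D["im"]
win=np.zeros(P.shape[:2],bool);win[180:282,212:360]=1
print("bench z",np.median(P[300:340,360:440,2]))
m=win&(P[...,2]>9)
n,l,s,_=cv2.connectedComponentsWithStats(m.astype(np.uint8))
k=1+s[1:,4].argmax();m=l==k
(c,sz,a)=cv2.minAreaRect(P[m][:,:2].astype(np.float32));print("rect",c,sz,a)
bx=cv2.boxPoints((c,sz,a));print(bx)
e=[(bx[(i+1)%4]-bx[i]) for i in range(4)]
y=max(e,key=lambda v:(np.linalg.norm(v)>250)*v[1]);y=y/np.linalg.norm(y);x=np.array([y[1],-y[0]])
O=np.array(c)-5*y;print("yaw",np.arctan2(-y[0],y[1]),"O",O,"x",x,"y",y)
def sph(Q):
    f=lambda p:np.linalg.norm(Q-p,axis=1)-14
    r=least_squares(f,Q.mean(0)-[0,0,8],loss="soft_l1",f_scale=1);return r.x,np.sqrt((r.fun**2).mean()),len(Q)
for nme,w in(("top",(200,222,308,332)),("side",(205,240,295,325))):
    D=np.load(nme+"0.npz");Q=D["P"];im=D["im"]
    mm=np.zeros(Q.shape[:2],bool);mm[w[0]:w[1],w[2]:w[3]]=1
    mm&=(im.max(-1)<70)&(Q[...,2]>122)&(Q[...,2]<160)
    q=Q[mm];
    print(nme,sph(q),"zmax",q[:,2].max());kc=sph(q)[0];d=kc[:2]-O;print("fix xy",d@x,d@y)
    if nme=="top":
      F=(Q[...,:2]-O);fx=F@x;fy=F@y;z=Q[...,2]
      for lab,c2 in(("blocktop",(abs(z-75)<5)&(abs(fx)<40)&(fy>20)&(fy<115)),("stop",(abs(z-83)<5)&(abs(fx)<50)&(fy>110)&(fy<160)),("barrel",(z>70)&(z<90)&(abs(fx)<30)&(fy<0)&(fy>-130))):
        print(lab,c2.sum(),[np.percentile(v[c2],[1,50,99]).round(1) for v in(fx,fy,z)])
top=cv2.imread("pics/top0.png")[175:285,205:365];s=cv2.imread("pics/side0.png")[200:350,250:360]
cv2.imwrite("pics/crop1.png",np.hstack([cv2.resize(top,(480,330),interpolation=cv2.INTER_CUBIC),cv2.resize(s,(242,330),interpolation=cv2.INTER_CUBIC)]))
```

```text
bench z -1.268280622116663
rect (470.600830078125, 80.74520874023438) (372.1925354003906, 329.9599609375) 13.832342147827148
[[ 250.45778  196.44849]
 [ 329.3451  -123.94247]
 [ 690.7439   -34.95807]
 [ 611.85657  285.4329 ]]
yaw 0.24141982 O [471.79623771  75.89021111] x [0.97099954 0.23908152] y [-0.23908152  0.97099954]
top (array([590.60119423,  23.28806678, 137.22268033]), np.float64(1.9855004089923896), 100) zmax 156.48564852153618
fix xy 102.78335754439749 -79.48072710243424Traceback (most recent call last):
  File "<stdin>", line 26, in <module>
    return _quantile_unchecked(
        a, q, axis, out, overwrite_input, method, keepdims, weights)
    return _ureduce(a,
                    func=_quantile_ureduce_func,
    ...<5 lines>...
                    overwrite_input=overwrite_input,
                    method=method)
    r = func(a, **kwargs)
    result = _quantile(arr,
                       quantiles=q,
    ...<2 lines>...
                       out=out,
                       weights=wgt)
    slices_having_nans = np.isnan(arr[-1, ...])
                                  ~~~^^^^^^^^^
IndexError: index -1 is out of bounds for axis 0 with size 0
```

```bash
cat > m.py <<'E'
from h import *
from scipy.optimize import least_squares
D=np.load("top0.npz");P=D["P"];im=D["im"]
g=im.mean(-1);print("bench/plate grey",g[300,400],g[215,230],g[262,300],"z std bench",P[300:340,360:440,2].std())
m=np.zeros(P.shape[:2],bool);m[180:282,212:360]=1
m&=(g>(np.median(g[300:340,360:440])+g[262,290])/2)
m=cv2.morphologyEx(m.astype(np.uint8),cv2.MORPH_OPEN,np.ones((3,3)))
n,l,s,_=cv2.connectedComponentsWithStats(m);m=l==1+s[1:,4].argmax()
cn=max(cv2.findContours(m.astype(np.uint8),0,2)[0],key=cv2.contourArea)
(c,sz,a)=cv2.minAreaRect(cn);bp=cv2.boxPoints((c,sz,a));print("px box",bp.round(1).tolist())
cam=bot.read_camera("top");f=240/np.tan(np.radians(cam["fovy"])/2)
r=np.c_[(bp[:,0]-cam["cx"])/f,(bp[:,1]-cam["cy"])/f,np.ones(4)]@rot(cam["attitude"]).T
eye=np.array(cam["eye"]);B=(eye+r*((15-eye[2])/r[:,2])[:,None])[:,:2]
e=[(B[(i+1)%4]-B[i]) for i in range(4)];print("sides",[np.linalg.norm(v).round(1) for v in e])
y=max(e,key=lambda v:(np.linalg.norm(v)>250)*v[1]);y=y/np.linalg.norm(y);x=np.array([y[1],-y[0]])
O=B.mean(0)-5*y;print("yaw",np.arctan2(-y[0],y[1]),"O",O)
def sph(Q):
    r=least_squares(lambda p:np.linalg.norm(Q-p,axis=1)-14,Q.mean(0)-[0,0,8],loss="soft_l1",f_scale=1);return r.x,np.sqrt((r.fun**2).mean()),len(Q)
for nme,w in(("top",(200,222,308,332)),("side",(205,240,295,325))):
    D=np.load(nme+"0.npz");Q=D["P"];im=D["im"]
    mm=np.zeros(Q.shape[:2],bool);mm[w[0]:w[1],w[2]:w[3]]=1
    mm&=(im.max(-1)<70)&(Q[...,2]>122)&(Q[...,2]<160)
    k=sph(Q[mm]);d=k[0][:2]-O;print(nme,k,"fix xy",d@x,d@y)
    if nme=="top":
      F=(Q[...,:2]-O);fx=F@x;fy=F@y;z=Q[...,2]
      for lab,c2 in(("blocktop",(abs(z-75)<5)&(abs(fx)<40)&(fy>20)&(fy<115)),("stop",(abs(z-83)<5)&(abs(fx)<50)&(fy>110)&(fy<160)),("barrel",(z>70)&(z<90)&(abs(fx)<30)&(fy<0)&(fy>-130))):
        if c2.sum():print(lab,c2.sum(),[np.percentile(v[c2],[2,50,98]).round(1) for v in(fx,fy,z)])
top=cv2.imread("pics/top0.png");cv2.polylines(top,[bp.round().astype(int)],1,(0,0,255))
top=top[175:285,205:365];s=cv2.imread("pics/side0.png")[200:350,250:360]
cv2.imwrite("pics/crop1.png",np.hstack([cv2.resize(top,(480,330),interpolation=cv2.INTER_CUBIC),cv2.resize(s,(242,330),interpolation=cv2.INTER_CUBIC)]))
E
python3 m.py
```

```text
bench/plate grey 106.66666666666667 126.66666666666667 105.66666666666667 z std bench 64.70269216802248
px box [[212.0, 180.0], [359.0, 180.0], [359.0, 281.0], [212.0, 281.0]]
sides [np.float64(381.1), np.float64(263.5), np.float64(367.8), np.float64(262.2)]
yaw 0.0007070275629283241 O [566.53195811  98.68085516]
top (array([590.60119423,  23.28806678, 137.22268033]), np.float64(1.9855004089923896), 100) fix xy 24.01592532585522 -75.40978715406388
blocktop 386 [array([-36.6, -15.6,   6.6]), array([ 23.8,  67.7, 110.3]), array([70.2, 74.3, 79.3])]
stop 249 [array([-49.3, -22.5,   3.1]), array([111.9, 127.4, 144.4]), array([78.2, 82. , 87.4])]
barrel 554 [array([-10.1,  11.9,  28.2]), array([-113.3,  -49.5,   -3. ]), array([70.5, 78.2, 86.5])]
side (array([588.27157166,  19.88136485, 137.97000778]), np.float64(1.6248124983720327), 123) fix xy 21.6838947041455 -78.81484112725806
```

View pics/crop1.png

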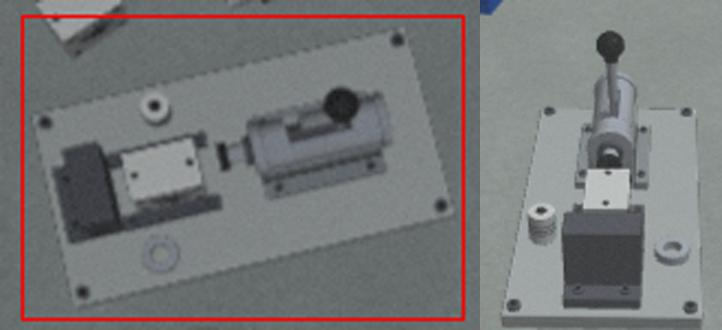

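The crop confirms the choice. The black ball stands on the handle of the L-slotted barrel at crop (342,103), the bright block lies in the nest, and the plate edges are clear. I need a better plate threshold.

```bash
python3 - <<'E'
s=open("m.py").read()
s=s.replace('m&=(g>(np.median(g[300:340,360:440])+g[262,290])/2)','m&=(g>(np.median(g[255:280,320:350])+np.median(g[225:245,325:345]))/2)')
s=s.replace('print("bench/plate grey",g[300,400],g[215,230],g[262,300]','print("bench/plate grey",np.median(g[255:280,320:350]),np.median(g[225:245,325:345])')
open("m.py","w").write(s)
E
python3 m.py
```

```text
bench/plate grey 105.66666666666667 131.33333333333334 z std bench 64.70269216802248
px box [[214.3000030517578, 213.3000030517578], [340.20001220703125, 183.0], [355.3999938964844, 246.0], [229.5, 276.29998779296875]]
sides [np.float64(333.3), np.float64(170.0), np.float64(326.2), np.float64(167.4)]
yaw 0.24034156207468338 O [568.79410753  99.95688455]
top (array([590.60119423,  23.28806678, 137.22268033]), np.float64(1.9855004089923896), 100) fix xy 2.930464802076173 -79.65594155015326
blocktop 384 [array([-20. ,  -0.9,  18.9]), array([ 22.9,  69.5, 104.7]), array([70.2, 74.2, 78.9])]
stop 305 [array([-32.4,   0. ,  31.6]), array([115.1, 129. , 143.8]), array([78.2, 81.9, 87.4])]
barrel 620 [array([-18.5,  -3.4,  17.7]), array([-117.3,  -57.6,   -5.2]), array([70.5, 78.3, 86.4])]
side (array([588.27157166,  19.88136485, 137.97000778]), np.float64(1.6248124983720327), 123) fix xy -0.14310899313215586 -82.41019344610721
```

The plate measures 330×169 mm with yaw 0.240, and its origin is at (568.8, 100.0). The stop lies at y 115–144, and the ball is at fixture (0±3, -81±1.5) with z 138, so everything matches the description. The plan is to grip the ball from above with the jaws along fixture y, push forward, then follow the arc.

```bash
cat >> h.py <<'E'
O=np.array([568.8,100.0]);yaw=0.2403
fy=np.array([-np.sin(yaw),np.cos(yaw)]);fx=np.array([np.cos(yaw),np.sin(yaw)])
def W(x,y,z): return np.r_[O+x*fx+y*fy,z]
def quat(s):
    X=s*np.r_[fy,0];Y=np.array([0,0,-1.]);q=R.from_matrix(np.c_[X,Y,np.cross(X,Y)]).as_quat();return [q[3],*q[:3]]
def F(p):
    d=np.array(p)[:2]-O;return np.r_[d@fx,d@fy,p[2]].round(1)
def st():
    s=bot.read_state();f=s["ft_force"];print("t",round(s["clock"],2),"tcp",F(s["ee_pos"]),"f(fix)",np.round([f[:2]@fx,f[:2]@fy,f[2]],1),"w",round(s["grip_width"],1))
E
python3 - <<'E'
from h import *
Y=rot(bot.read_state()["tool_rot"])[:,1];print("tool y",Y.round(2))
best=None
for s in(1,-1):
    js=[bot.ik(W(*p),quat(s)) for p in((0,-81,230),(0,-81,138),(72,-40,82))]
    print(s,[None if j is None else np.round(j,2).tolist() for j in js])
    if all(j is not None for j in js):
        m=abs(js[0][5])
        if best is None or m<best[0]:best=(m,s)
s=best[1];print("use",s)
bot.move_to(W(0,-81,230),quat(s));st()
st0=bot.read_state();c=bot.read_camera("wrist");cv2.imwrite("pics/w1.png",c["image"])
E
```

```text
tool y [-0. -0. -1.]
1 [[-0.03, 0.4, 1.43, -0.0, 1.31, -1.84], [-0.03, 0.5, 1.52, -0.0, 1.12, -1.84], [0.06, 0.69, 1.35, -0.0, 1.1, -1.75]]
-1 [[-0.03, 0.4, 1.43, -0.0, 1.31, 1.3], [-0.03, 0.5, 1.52, -0.0, 1.12, 1.3], [0.06, 0.69, 1.35, -0.0, 1.1, 1.39]]
use -1
t 2.35 tcp [ 1.000e-01 -8.020e+01  2.301e+02] f(fix) [-1.5 -0.8  0.7] w 85.6
```

View pics/w1.png

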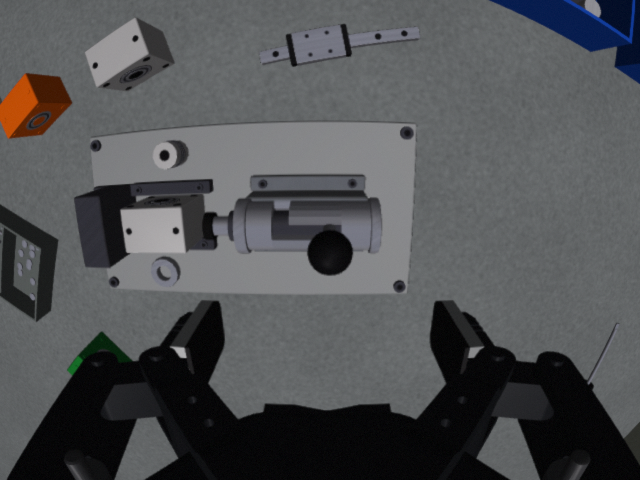

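In the wrist view the ball at (330,252) is centred between the jaws at about x=327, the handle is upright and nothing is in the way of the descent. I go down, grip and push.

Run:
```python
from h import *
print(bot.servo_line(W(0,-81,138),speed=70,until_force=15));st()
bot.move_gripper(20,grip_force=40);st()
r=bot.servo_line(W(0,-55,138),speed=30,until_force=25);print(r);st()
if not r:
    r=bot.servo_line(W(0,-36,138),speed=15,until_force=22);print(r);st()
c=bot.read_camera("wrist");d=bot.read_camera("side")
cv2.imwrite("pics/w2.png",np.hstack([cv2.resize(c["image"],(440,330)),cv2.resize(d["image"][200:350,250:360],(242,330))]))
```

```text
False
t 3.87 tcp [  0.2 -81.1 138.5] f(fix) [0.3 0.3 0.8] w 85.6
t 4.45 tcp [  0.2 -81.2 138.4] f(fix) [-1.4 -0.5  4.4] w 25.8
False
t 5.47 tcp [ 1.000e-01 -5.560e+01  1.383e+02] f(fix) [-0.5 -6.5  4.6] w 25.6
True
t 6.49 tcp [ 1.000e-01 -4.200e+01  1.384e+02] f(fix) [-0.6 -8.4  2.4] w 25.8
```

View pics/w2.png

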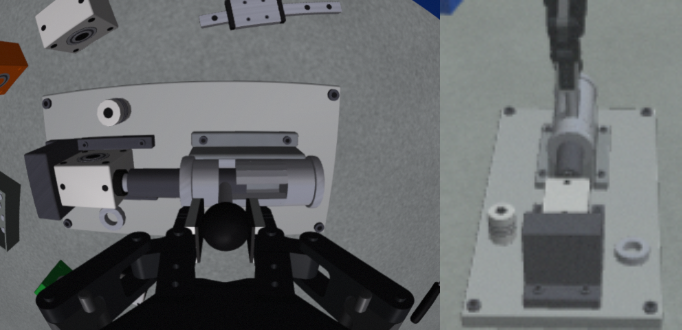

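The block now appears to touch the stop, with the plunger nose on it at (120,183). I push again to confirm the hard end before swinging.

Run:
```python
from h import *
r=bot.servo_line(W(0,-34,138.4),speed=8,until_force=25);print(r);st()
p=F(bot.read_state()["ee_pos"]);bot.dwell(0.2);st()
```

```text
True
t 7.17 tcp [ 1.000e-01 -4.190e+01  1.384e+02] f(fix) [ 0.2 -9.4  1.6] w 25.6
t 7.37 tcp [ 1.000e-01 -4.190e+01  1.384e+02] f(fix) [ 0.8 -9.9  1.6] w 25.9
```

Run:
```python
from h import *
y=-41.2; ok=True
bot.servo_line(W(0,y,138.2),speed=15);st()
for t in np.r_[0.1:1.25:0.1]:
    r=bot.servo_line(W(75*np.sin(t),y,63.3+75*np.cos(t)),speed=40,until_force=18)
    print(round(t,2),r,end=" ");st()
    if r:break
```

```text
t 7.62 tcp [ 1.000e-01 -4.200e+01  1.384e+02] f(fix) [ 0.1 -8.   2.8] w 25.3
0.1 False t 7.95 tcp [  7.5 -42.  137.8] f(fix) [-0.8 -8.4  1.6] w 26.0
0.2 False t 8.28 tcp [ 15.  -42.  136.7] f(fix) [ 0.3 -7.2  2.4] w 25.8
0.3 False t 8.62 tcp [ 22.2 -42.  134.9] f(fix) [ 0.  -7.3  2.3] w 25.7
0.4 False t 8.95 tcp [ 29.4 -42.  132.4] f(fix) [ 0.9 -7.2  2.5] w 25.7
0.5 False t 9.28 tcp [ 36.4 -42.1 129.4] f(fix) [ 1.9 -7.7  3.9] w 25.0
0.6 False t 9.62 tcp [ 43.4 -42.1 126.3] f(fix) [ 4.  -6.8  7.1] w 23.4
0.7 False t 9.95 tcp [ 49.  -41.5 121.1] f(fix) [ 2.9 -3.8  3.5] w 20.3
0.8 False t 10.28 tcp [ 53.6 -40.9 114.7] f(fix) [ 1.  -0.6  0.1] w 19.7
0.9 False t 10.62 tcp [ 58.7 -41.1 109.5] f(fix) [0.5 0.8 0.2] w 20.0
1.0 False t 10.95 tcp [ 63.1 -41.2 103.5] f(fix) [ 0.6 -1.   0.4] w 20.0
1.1 False t 11.28 tcp [ 66.8 -41.2  96.9] f(fix) [-0.4 -0.7 -0.1] w 19.8
1.2 False t 11.62 tcp [ 69.8 -41.2  90.1] f(fix) [-0.9  0.1  0.5] w 20.3
```

The ball slipped out of the pads near 0.65 rad: the width fell to 20 and the force vanished. I back away towards +x, then up, and look.

Run:
```python
from h import *
print(bot.servo_line(W(100,-41,95),speed=80,until_force=10));
print(bot.servo_line(W(100,-41,230),speed=150,until_force=10));
bot.servo_line(W(15,-41,240),speed=150);st()
c=bot.read_camera("wrist");d=bot.read_camera("side")
np.savez("side1.npz",P=cloud(d),im=d["image"])
cv2.imwrite("pics/w3.png",np.hstack([cv2.resize(c["image"],(440,330)),cv2.resize(d["image"][190:350,250:360],(242,330))]))
Q=cloud(d);im=d["image"];f=Q[...,:2]-O;a,b=f@fx,f@fy
m=(im.max(-1)<60)&(abs(a-45)<50)&(abs(b+42)<30)&(Q[...,2]>70)&(Q[...,2]<160);m[:, :250]=0
m&=np.hypot(a,Q[...,2]-63)>55
from scipy.optimize import least_squares
q=Q[m];r=least_squares(lambda p:np.linalg.norm(q-p,axis=1)-14,q.mean(0)-[0,8,6],loss="soft_l1")
k=F(r.x);print(len(q),k,"rms",np.sqrt((r.fun**2).mean()),"angle",np.arctan2(k[0],k[2]-63),"rad",np.hypot(k[0],k[2]-63))
```

```text
False
False
t 13.92 tcp [ 15.4 -41.  239.8] f(fix) [ 0.4 -0.1 -0.1] w 20.0
129 [ 28.5 -43.9 131.5] rms 1.4020698937886171 angle 0.3942727164284192 rad 74.19231766160159
```

View pics/w3.png

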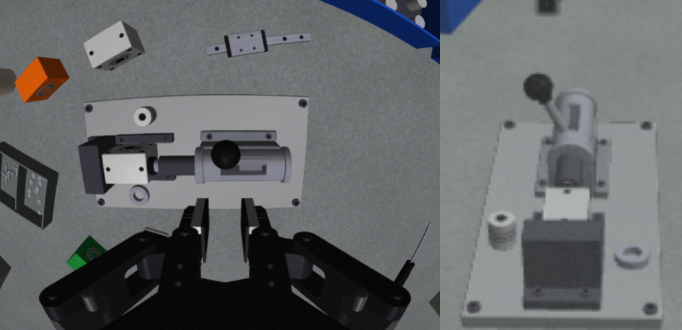

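The handle is about 0.39 rad into the cross part, with the ball at (28.5, -43.9, 131.5) and radius 74 as it should be. The slot is holding the plunger and the block is on the stop. Instead of gripping again I push the ball over with nearly shut fingers, first from its -x side and then from above.

Run:
```python
from h import *
y=-43
bot.move_gripper(14)
bot.servo_line(W(-12,y,200),speed=150)
print(bot.servo_line(W(-12,y,146),speed=100,until_force=10));st()
for t in (.4,.5,.6,.7,.8,.9):
    r=bot.servo_line(W(75*np.sin(t)-22,y,63+75*np.cos(t)+15+4*(t-.4)/.5),speed=40,until_force=15)
    print(t,r,end=" ");st()
    if r:break
```

```text
False
t 15.42 tcp [-11.6 -43.1 146.6] f(fix) [ 1.1 -0.3  1. ] w 13.7
0.4 False t 16.05 tcp [  7.2 -43.  147. ] f(fix) [ 1.  -0.1 -0.1] w 13.8
0.5 False t 16.38 tcp [ 14.1 -43.  144.4] f(fix) [ 1.4  0.3 -0.3] w 13.6
0.6 False t 16.71 tcp [ 20.5 -43.  141.3] f(fix) [0.3 0.  0.3] w 13.8
0.7 False t 17.03 tcp [ 26.4 -43.  137.5] f(fix) [-0.2 -0.3  0.2] w 14.0
0.8 False t 17.36 tcp [ 31.9 -43.  133.2] f(fix) [-0.9  0.5  0.4] w 13.8
0.9 False t 17.68 tcp [ 36.8 -43.  128.3] f(fix) [-0.2  0.1  0.7] w 13.8
```

```bash
cat >> h.py <<'E'
def ball(n="side"):
    from scipy.optimize import least_squares
    d=bot.read_camera(n);Q=cloud(d);im=d["image"];f=Q[...,:2]-O;a,b=f@fx,f@fy;h=np.hypot(a,Q[...,2]-63)
    m=(im.max(-1)<60)&(a>-20)&(b>-70)&(b<-20)&(h>58)&(h<95)&(Q[...,2]>60)
    q=Q[m];r=least_squares(lambda p:np.linalg.norm(q-p,axis=1)-14,q.mean(0)-(np.r_[8*fy,6] if n=="side" else [0,0,8]),loss="soft_l1")
    k=F(r.x);print(n,len(q),k,"rms",np.sqrt((r.fun**2).mean()).round(2),"angle",np.arctan2(k[0],k[2]-63).round(3),"rad",np.hypot(k[0],k[2]-63).round(1))
    return d
E
python3 - <<'E'
from h import *
bot.servo_line(W(25,-43,135),speed=100)
bot.servo_line(W(25,-43,220),speed=150);st()
ball();ball("top")
E
```

```text
t 18.68 tcp [ 24.7 -42.9 218.9] f(fix) [ 0.4  0.6 -0.3] w 13.8
side 122 [ 58.3 -44.1 107. ] rms 1.35 angle 0.924 rad 73.0h.py:25: RuntimeWarning: Mean of empty slice.
  q=Q[m];r=least_squares(lambda p:np.linalg.norm(q-p,axis=1)-14,q.mean(0)-(np.r_[8*fy,6] if n=="side" else [0,0,8]),loss="soft_l1")
  ret = um.true_divide(
Traceback (most recent call last):
  File "h.py", line 25, in ball
    q=Q[m];r=least_squares(lambda p:np.linalg.norm(q-p,axis=1)-14,q.mean(0)-(np.r_[8*fy,6] if n=="side" else [0,0,8]),loss="soft_l1")
             ~~~~~~~~~~~~~^^^^^^^^^^^^^^^^^^^^^^^^^^^^^^^^^^^^^^^^^^^^^^^^^^^^^^^^^^^^^^^^^^^^^^^^^^^^^^^^^^^^^^^^^^^^^^^^^^^^^^^^^^^
ValueError: Initial guess is outside of provided bounds
```

The handle is at 0.92 rad. The top view is hidden by the arm. Now I push down from above to the end.

Run:
```python
from h import *
y=-43
bot.servo_line(W(57,y,160),speed=150);st()
for t in (.92,1.0,1.1,1.2,1.28,1.36,1.44):
    r=bot.servo_line(W(min(75*np.sin(t)-2,70.5),y,63+75*np.cos(t)+12+19),speed=35,until_force=20)
    print(t,r,end=" ");st()
    if r:break
bot.servo_line(W(66,y,220),speed=150)
bot.servo_line(W(-60,y,260),speed=200)
d=ball();c=bot.read_camera("wrist")
cv2.imwrite("pics/w4.png",np.hstack([cv2.resize(c["image"],(440,330)),cv2.resize(d["image"][190:350,250:360],(242,330))]));st()
```

```text
t 19.38 tcp [ 57.  -43.  160.3] f(fix) [0.3 0.5 0.2] w 14.0
0.92 False t 20.12 tcp [ 57.8 -43.  139.5] f(fix) [-0.4  0.5  0.9] w 13.8
1.0 False t 20.45 tcp [ 61.2 -43.  134.4] f(fix) [-0.1  0.4  1. ] w 14.0
1.1 False t 20.82 tcp [ 64.7 -43.  127.6] f(fix) [-0.6 -0.3  0.3] w 13.6
1.2 False t 21.18 tcp [ 67.8 -43.  120.8] f(fix) [ 0.2 -1.1  0.2] w 14.1
1.28 False t 21.51 tcp [ 69.8 -43.  115.2] f(fix) [ 0.2  0.5 -0.4] w 14.0
1.36 True t 21.75 tcp [ 71.1 -43.4 111.8] f(fix) [-8.2 -0.2 14.8] w 13.7
side 114 [ 69.8 -44.2  82.7] rms 1.37 angle 1.296 rad 72.5
t 23.54 tcp [-59.4 -43.  259.2] f(fix) [-0.1 -0.1  0.1] w 13.8
```

View pics/w4.png

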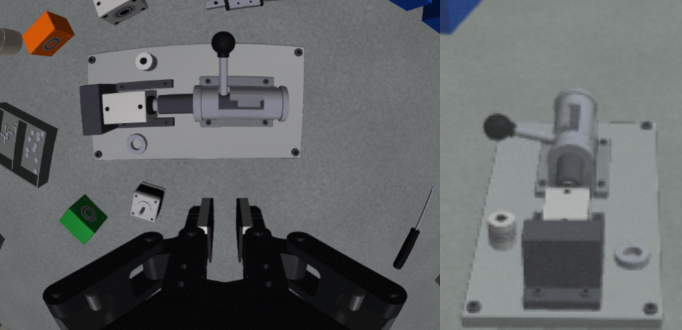

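The handle lies over to fixture +x at (223,43), with its rod at the end of the cross part. The block sits flush against the stop at (104,108) with the nose on it, the other parts are in place and the gripper is clear.

```bash
python3 -c "
from h import *
bot.dwell(0.5);st();bot.finish_job()"
```

```text
t 24.04 tcp [-60. -43. 260.] f(fix) [-0.  -0.   0.7] w 13.8
the job is handed in; nothing more can be done
```

The block is clamped and the plunger is locked; I handed the job in at 24 s of the 48 s allowed. I gripped the ball from above and pushed the plunger forward until it stopped firmly, twice at the same place. Then I swung the handle over into the cross part of the slot.

- **What went wrong:** the ball slipped out of the pads partway through the swing. The handle stayed in the cross part at about 0.39 rad. I finished by pushing the ball with nearly shut fingers, first from the side and then from above, until it met firm resistance.
- **Handle:** the last side-camera check put the ball at fixture (69.8, -44.2, 82.7), a handle angle of 1.296 rad against 1.31 nominal. The measured radius was 72.5 mm instead of 75 mm, about the camera's error.
- **Plunger:** that ball position puts the plunger at about 38 mm, close to the 38 mm the slot should hold, so the margin there is within measurement error.
- **Block and surroundings:** in the last wrist view the block is flush on the stop with the plunger nose against it. The other parts in view look undisturbed, and the gripper is clear and reads no force. The top camera could not check the handle because the arm blocked its view.

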